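Fetch the bench block from behind the jars

TASK

The steel bench block at the back of the caddy is hemmed in by the brown bottle, the spirit lamp and the flux jar: set all three aside upright on the white tile, then lay the block flat on the middle of the rubber pad, square with it. Then stand the bottle, the lamp and the jar upright back in the caddy, each on the cork it came from. Don't tip any of the three over, and leave the little dish and the polishing bar in the caddy where they are.

Things in the scene. Friction and masses are not known exactly. Their poses are not given: they have to be found in the camera images.
- caddy: Fixed wooden tray, board 160 (x) by 212 mm (y), its top 10 mm above the bench; side lips 16 mm high; along its far edge a bur rail 22 mm deep, 40 mm high, with burs up to 62 mm above the bench. Origin: middle, on the bench; x points to the rail, z up. Flush corks 66 mm wide at (23, 66), (23, -66), (-39, 0) mm hold one container each (which one varies); the block lies at (23, 0).
- block_mid (a point): Steel bench block (flat hammering block), bare steel, loose: 50 mm (its x) by 60 mm (its y) by 19 mm thick, 440 g, lying flat. The point is its centre, 9.5 mm above its underside. At the start its y axis runs along the caddy's, and it lies 8 mm from the bur rail, with a container at its left, right and front, 3 to 12 mm away.
- bottle_mid (a point): Brown glass bottle with narrow neck, black cap and paper label, loose, upright: 54 mm diameter, 112 mm high over all; about 180 g. The point is on its axis half-way up, 56 mm above its underside, where the body is still full width.
- lamp_mid (a point): Glass spirit lamp, loose, upright: straight round glass body of 62 mm diameter up to 58 mm, then a shoulder, a brass collar and a small steel snuffer cap (32 mm wide and less); 100 mm high up to the cap, its little ball knob 4 mm more; about 220 g. The point is on its axis 50 mm above its underside.
- jar_mid (a point): White ceramic flux jar with a dark wooden lid fixed to it, loose, upright: 58 mm diameter (lid 60 mm), 80 mm high (lid: top 16 mm), about 240 g. The point is on its axis half-way up, 40 mm above its underside.
- tile: White heat-proof ceramic tile lying fixed on the bench to one side (left or right), the place for things set aside: 250 mm (its x) by 120 mm (its y) by 8 mm thick. Origin: centre of its underside, z up. Empty at the start.
- pad: Square black rubber pad fixed on the bench on the other side, on which a bench block is used: 100 by 100 mm, 15 mm thick. Origin: centre of its underside, z up; its x and y axes run along its edges. Empty at the start.
- dish: Little white ceramic borax dish, 48 mm across, 16 mm high, loose, standing on the near left corner of the caddy. Origin: centre of its underside. Not to be disturbed.
- rouge: Reddish-brown bar of polishing compound in a paper sleeve, 28 x 40 x 22 mm, loose, lying on the near right corner of the caddy. Origin: centre of its underside. Not to be disturbed.
Things that resemble listed ones, but are neither listed nor needed, are in the scene too. What is shaped like the part that bears jar_mid but blue is not meant.

How it is judged:
On the way, in this order (a step that is already met when the one before it is completed fails the run):
1. the bottle, the lamp and the jar all stand upright on the tile (x of bottle_mid in the frame of tile between -0.12 and 0.12 m and y of bottle_mid in the frame of tile between -0.055 and 0.055 m and z of bottle_mid in the frame of tile between 0.058 and 0.07 m and angle between each of bottle_mid, lamp_mid, jar_mid's own z axis and vertical below 0.15 rad and x of lamp_mid in the frame of tile between -0.12 and 0.12 m and y of lamp_mid in the frame of tile between -0.055 and 0.055 m and z of lamp_mid in the frame of tile between 0.052 and 0.064 m and x of jar_mid in the frame of tile between -0.12 and 0.12 m and y of jar_mid in the frame of tile between -0.055 and 0.055 m and z of jar_mid in the frame of tile between 0.042 and 0.054 m), for 0.2 s.
2. the block lies flat and square on the middle of the pad (horizontal distance between block_mid and pad below 0.012 m and z of block_mid in the frame of pad between 0.02 and 0.03 m and angle between block_mid's own z axis and vertical below 0.1 rad and (angle between the x axis of block_mid and the x axis of pad, either way round below 0.2 rad or angle between the x axis of block_mid and the y axis of pad, either way round below 0.2 rad)), for 0.2 s.
At the end, for the whole second after the job is handed in: The block lies flat on the pad, its centre within 12 mm of the pad's centre and its edges within 0.2 rad of parallel with the pad's edges; bottle, lamp and jar each stand upright (within 0.1 rad) within 15 mm of where they stood at the start; all at rest (all of step 2 and distance of each of bottle_mid, lamp_mid, jar_mid from where it was at the start of the episode below 0.015 m and angle between each of bottle_mid, lamp_mid, jar_mid's own z axis and vertical below 0.1 rad and linear speed of each of bottle, lamp, jar, block below 0.02 m/s); the robot touches nothing.
It fails at once if the bottle, the lamp or the jar is tipped over (angle between any of bottle_mid, lamp_mid, jar_mid's own z axis and vertical above 0.6 rad).
It fails at once if the borax dish or the polishing bar is shifted by more than 20 mm (distance of any of dish, rouge from where it was at the start of the episode above 0.02 m).
It also fails if it takes over 133 s, if anything falls off the work surface, if the arm or the gripper's body presses on something with over 40 N, if the wrist force passes 120 N, or if a joint passes its speed limit or range.

ROBOT

A 6-joint arm with a two-finger parallel gripper is mounted at the origin on the work surface. World frame = base frame: x ahead of the robot, y to its left, z up, the work surface at z = 0. Lengths are in m, angles in rad, forces in N, time in s.
With the tool pointing down it reaches from about 0.35 to 0.775 m from the base axis. Payload 7.3 kg.
Tool frame: the origin (TCP) lies at the very end of the fingers, on their centre line; the grasp point (between the pads) lies 19 mm behind it; z points along the fingers, y is the line along which they close (so a half turn about z gives the same grasp; the last joint's range is limited). The gripper opens to 92 mm and grips with 3 to 60 N. Pads are 19 mm wide; open, the fingers measure 130 mm over their backs; the gripper's body (75 mm by 190 mm) begins 47 mm behind the grasp point.
Start: joints at [1.178, 0.342, 1.524, -0, 1.275, -0.146], TCP at [0.128, 0.509, 0.227] pointing down, gripper open.
Joint ranges: [-2.53, 2.53], [-0.77, 2.02], [0.04, 2.7], [-1, 4.14], [0.28, 2.66], [-3.11, 3.11]. Speed limits (rad/s): [2.57, 2.57, 3.14, 3.14, 3.14, 3.14].

INTERFACE

Orientations are given as [roll, pitch, yaw] about the fixed x, y, z axes, in that order (R = Rz(yaw) Ry(pitch) Rx(roll)).
In Python, from cell import observe, read_camera, get_calibration, hand_in, search_frame gives the robot as it stands.
- The arm moves only by the tool step_arm, never from a script. Its argument "commands" is a list of rows, each an object with "translation": the shift along the tool's x, y, z in mm, a list of three; "roll": the turn about the tool's z in rad. In form: [{"translation": [x, y, z], "roll": roll}, ...]. A call has 1 to 20 rows; each row shifts and turns the commanded pose from where the row before left it, along the tool's axes as they then stand; what a row does not reach is not made up. A row lasts 1/12 s, in which the tool goes at most 41.7 mm and 7.16 degrees, less where a joint would pass 70% of its speed; a pose out of reach is approached as far as the arm can. A call is refused whole if a number of a shift passes 41.7 or a number of a turn 0.125, either way. A call with a gripper value outside its range is refused whole. "fingers" is the opening, from 0 (shut) to 1 (fully open), set as the call begins (left out, the last holds). The fingers move at their own pace and stop on an object; "grip_force" is the grip in N (left out, the last holds). Time passes only in rows, so rows that do not move let the fingers close. It gives the time, the measured TCP pose, the force, the opening and the grip force at its end, in the units of the state.
- observe(): the state, without advancing time (a new reading comes with each control period).
- read_camera(name): name is "scene" or "side" or "wrist"; returns the picture (420x560x3 uint8, red, green, blue); there is no depth.
- get_calibration(name): a dict with "camera_matrix" (3x3 intrinsics, pixels), "dist_coeffs" ([k1, k2, p1, p2, k3] as OpenCV has them; the pictures are not rectified), "world_from_camera" (4x4, takes a point from camera to world coordinates). Camera axes: x right, y up, looking along -z (the intrinsics and any distortion apply to the point x, -y, -z); pixel columns grow to the right and rows downward; lengths in m; the calibration is good to about 2 mm. A picture is of the moment at which its call begins: read the wrist's pose just before it. get_calibration takes no time and is no camera call; for the wrist camera it gives the pose at the moment of the call.
- hand_in(): hands the job in; it is judged then, once.
Trained networks look in the newest picture that a camera, given by its name, has taken for a name from the list of things; names that differ only in an ending like _2 or _b are one class to them, and where a whole thing is asked for, a point or a joint stands for the part that bears it (a point fixed in the world has none). Each returns a list of dicts, best first, with "confidence" (0 to 1); they miss things now and then, are a little off and sometimes report something else, mostly with a low value. They report only what shows in the picture. A call takes as long as a camera call. They do not tell look-alikes from the thing itself.
- search_frame(camera, name): "at" ([x, y, z] in m, in world coordinates, good to about 4 mm: the middle of the surface that is visible of it).
The state is a dict: "time": time; "qpos": joint angles; "qvel": joint speeds; "joint_efforts": joint torques, N m; "tool_pos": TCP position; "tool_rot": TCP orientation; "contact_force": force on the tool from outside, world axes, zero at the start; "torque": the same for the moment, N m; "opening": finger opening in m; "grip_force": force on a finger pad.
Only numpy, scipy, OpenCV 4.12 (cv2) and the standard library are available. Lean on these libraries where they do the work, as an engineer would, in place of code of your own. Each camera call takes 0.05 s, during which the arm holds its last target. There are 200 camera calls.

## Working session

There is one attempt and no reset: what is moved stays moved. The work goes in short steps, Python scripts to look and compute and a tool call to move; the robot and the scene stay as the last step left them, time stands still between calls to the robot, and variables do not carry over. Pictures are saved under pics/ and viewed, at most 14 in all, crops included, and the job is handed in when it is done.

Besides the shell and the picture viewer there is one more tool, called after "Call:" in YAML: its name, and indented under it one key for each argument. step_arm: Moves the arm, as the interface text tells. Its arguments: {"type":"object","properties":{"commands":{"type":"array"},"fingers":{"type":"number"},"grip_force":{"type":"number"}},"required":["commands"]}

```bash
mkdir -p pics; ls
python3 - <<'E'
from cell import *
import cv2,numpy as np
o=observe();print(o)
for c in ["scene","side"]:
    im=read_camera(c);cv2.imwrite(f"pics/{c}0.png",im[:,:,::-1])
    for n in ["caddy","block_mid","bottle_mid","lamp_mid","jar_mid","tile","pad","dish","rouge"]:
        r=search_frame(c,n);print(c,n,[(np.round(d["at"],3).tolist(),round(d["confidence"],2)) for d in r[:4]])
    print(np.round(get_calibration(c)["world_from_camera"],3).tolist())
E
```

```text
pics
{'time': 0.0, 'qpos': array([ 1.17801108e+00,  3.42754435e-01,  1.52500598e+00,  2.41547146e-05,
        1.27537894e+00, -1.45996028e-01]), 'qvel': array([-6.11107226e-05,  6.48377103e-04,  3.83538424e-04,  1.04569186e-03,
       -1.69993218e-04, -5.19365495e-04]), 'joint_efforts': array([-2.13531515e-03, -4.31246924e+01, -2.44223052e+01,  7.17605883e-02,
        5.56988013e-02, -9.17575017e-05]), 'tool_pos': array([0.12806952, 0.50873233, 0.22603235]), 'tool_rot': array([-3.14006576e+00, -2.47863310e-04,  2.89479620e+00]), 'contact_force': array([-0.53922325, -0.28659053, -0.67063845]), 'torque': array([-0.02872626, -0.01798881,  0.00077236]), 'grip_force': 0.0, 'opening': 0.09179189297596682}
scene caddy [([0.702, -0.005, 0.023], 0.8)]
scene block_mid [([0.646, 0.006, 0.028], 0.9)]
scene bottle_mid [([0.666, 0.068, 0.078], 0.87)]
scene lamp_mid [([0.68, -0.063, 0.08], 0.81)]
scene jar_mid [([0.615, -0.004, 0.075], 0.57), ([0.678, 0.178, 0.063], 0.57)]
scene tile [([0.486, -0.269, 0.005], 0.93)]
scene pad [([0.517, 0.283, 0.011], 0.61)]
scene dish [([0.564, 0.063, 0.02], 0.53)]
scene rouge [([0.59, -0.084, 0.03], 0.53)]
[[0.244, -0.548, 0.8, 1.205], [0.97, 0.152, -0.191, -0.145], [-0.017, 0.823, 0.568, 0.523], [0.0, 0.0, 0.0, 1.0]]
side caddy [([0.621, -0.048, 0.012], 0.96), ([0.452, -0.278, 0.009], 0.38)]
side block_mid [([0.646, 0.005, 0.032], 0.67)]
side bottle_mid [([0.645, 0.059, 0.084], 0.94), ([0.62, -0.047, 0.01], 0.71)]
side lamp_mid [([0.654, -0.074, 0.068], 0.73), ([0.577, -0.084, 0.031], 0.39)]
side jar_mid [([0.651, 0.171, 0.059], 0.63)]
side tile [([0.452, -0.278, 0.01], 0.66), ([0.642, 0.06, 0.085], 0.28)]
side pad [([0.643, 0.003, 0.033], 0.62), ([0.505, 0.276, 0.014], 0.58)]
side dish [([0.566, 0.074, 0.015], 0.57), ([0.644, 0.059, 0.084], 0.4)]
side rouge []
[[0.923, 0.26, -0.282, 0.239], [-0.384, 0.617, -0.687, -0.722], [-0.005, 0.742, 0.67, 0.794], [0.0, 0.0, 0.0, 1.0]]
```

View pics/scene0.png

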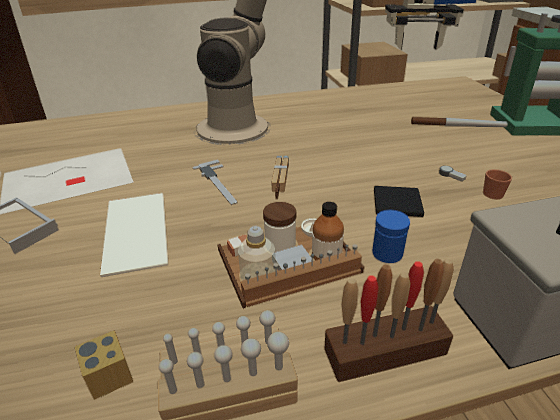

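View pics/side0.png

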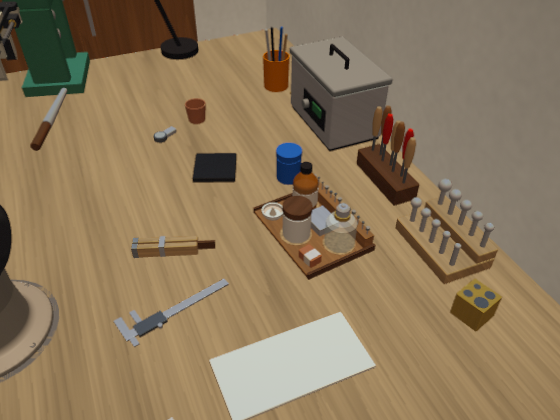

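The blue jar (scene ~(391,235), side ~(289,163)) is a decoy. The white jar with the brown lid (scene ~(280,228), side ~(298,220)), on the front cork, matches the description. Bottle: scene (328,232), left cork. Lamp: (256,250), right cork. Tile is on the right, pad on the left.

```bash
cat > h.py <<'E'
from cell import *
import cv2,numpy as np
def ray(cal,uv,z):
    K=np.array(cal["camera_matrix"]);D=np.array(cal["dist_coeffs"]);T=np.array(cal["world_from_camera"])
    p=cv2.undistortPoints(np.array(uv,float).reshape(-1,1,2),K,D).reshape(-1,2)
    d=np.c_[p[:,0],-p[:,1],-np.ones(len(p))]@T[:3,:3].T
    return T[:3,3]+d*((z-T[2,3])/d[:,2])[:,None]
def proj(cal,P):
    K=np.array(cal["camera_matrix"]);D=np.array(cal["dist_coeffs"]);T=np.array(cal["world_from_camera"])
    q=(np.atleast_2d(P)-T[:3,3])@T[:3,:3]; q=q*[1,-1,-1]
    return cv2.projectPoints(q,np.zeros(3),np.zeros(3),K,D)[0].reshape(-1,2)
def blob(cal,mask,z,seed):
    n,l=cv2.connectedComponents(mask.astype(np.uint8)); m=(l==l[seed[1],seed[0]])
    c=max(cv2.findContours(m.astype(np.uint8),0,1)[0],key=cv2.contourArea).reshape(-1,2)
    w=ray(cal,c,z)[:,:2]
    r=cv2.minAreaRect((w*1000).astype(np.float32))
    return r
def mv(target,yaw=None,o=None):
    "tool-frame shift in mm and turn from the measured pose"
    o=o or observe(); y=o["tool_rot"][2]; d=(np.array(target)-o["tool_pos"])*1000
    x=np.array([np.cos(y),np.sin(y)]);t=np.array([np.sin(y),-np.cos(y)])
    return np.round([d[:2]@x,d[:2]@t,-d[2]],1), (None if yaw is None else round(float((-(yaw-y)+np.pi/2)%np.pi-np.pi/2),3))
E
python3 - <<'E'
from h import *
for c,ts,ps in [("scene",(140,230),(400,195)),("side",(290,365),(215,166))]:
    im=read_camera(c).astype(int);cal=get_calibration(c)
    print(im[ts[1],ts[0]],im[ps[1],ps[0]])
    print(c,"tile",blob(cal,np.abs(im-im[ts[1],ts[0]]).max(2)<35,.008,ts),"pad",blob(cal,im.max(2)<50,.015,ps))
    K=get_calibration(c)
print(mv([.50,0,.34],np.pi))
c=get_calibration("wrist");print(np.array(c["world_from_camera"]).round(3),c["camera_matrix"])
E
```

```text
[208 215 200] [29 32 32]
scene tile ((460.88079833984375, -271.48663330078125), (249.77517700195312, 118.82209014892578), 0.7003387808799744) pad ((517.4708251953125, 280.4881286621094), (99.24104309082031, 112.37193298339844), 67.9725341796875)
[200 204 195] [32 32 35]
side tile ((459.4090576171875, -270.7618408203125), (248.76651000976562, 118.67855072021484), 0.6171057224273682) pad ((504.69464111328125, 277.0755615234375), (105.55878448486328, 97.77391815185547), 67.35346221923828)
(array([-484.9, -402.9, -113.2]), -0.247)
[[ 0.245 -0.933 -0.263  0.056]
 [ 0.97   0.236  0.066  0.526]
 [ 0.001 -0.271  0.963  0.385]
 [ 0.     0.     0.     1.   ]] [[309.84361449   0.         276.62290981]
 [  0.         309.84361449 204.93422674]
 [  0.           0.           1.        ]]
```

Call:
step_arm:
  commands:
    - {"translation":[-27,-22.4,-6.3],"roll":0}
    - {"translation":[-27,-22.4,-6.3],"roll":0}
    - {"translation":[-27,-22.4,-6.3],"roll":0}
    - {"translation":[-27,-22.4,-6.3],"roll":0}
    - {"translation":[-27,-22.4,-6.3],"roll":0}
    - {"translation":[-27,-22.4,-6.3],"roll":0}
    - {"translation":[-27,-22.4,-6.3],"roll":0}
    - {"translation":[-27,-22.4,-6.3],"roll":0}
    - {"translation":[-27,-22.4,-6.3],"roll":0}
    - {"translation":[-27,-22.4,-6.3],"roll":0}
    - {"translation":[-27,-22.4,-6.3],"roll":0}
    - {"translation":[-27,-22.4,-6.3],"roll":0}
    - {"translation":[-27,-22.4,-6.3],"roll":0}
    - {"translation":[-27,-22.4,-6.3],"roll":0}
    - {"translation":[-27,-22.4,-6.3],"roll":0}
    - {"translation":[-27,-22.4,-6.3],"roll":0}
    - {"translation":[-27,-22.4,-6.3],"roll":0}
    - {"translation":[-27,-22.4,-6.3],"roll":0}
    - {"translation":[0,0,0],"roll":-0.1235}
    - {"translation":[0,0,0],"roll":-0.1235}
  fingers: 1
  grip_force: 40

```text
time: 2.77
tool_pos: [0.502, -0.0025, 0.3398]
tool_rot: [3.142, -0.0, -3.139]
contact_force: [0.0, 1.2, -0.2]
opening: 0.0916
grip_force: 0.0
```

Call:
step_arm:
  commands:
    - {"translation":[0,0,0],"roll":0}
    - {"translation":[0,0,0],"roll":0}

```text
time: 2.93
tool_pos: [0.5009, -0.0007, 0.34]
tool_rot: [3.141, -0.0, 3.138]
contact_force: [0.1, 0.3, 0.2]
opening: 0.0921
grip_force: 0.0
```

Run:
```python
from h import *
o=observe();print(o["time"],o["tool_pos"],o["tool_rot"])
cal=get_calibration("wrist");im=read_camera("wrist");cv2.imwrite("pics/w1.png",im[:,:,::-1]);np.save("w1.npy",im)
import pickle;pickle.dump(cal,open("w1.pkl","wb"))
for n in ["caddy","block_mid","bottle_mid","lamp_mid","jar_mid","dish","rouge"]:
    r=search_frame("wrist",n);print(n,[(np.round(d["at"],3).tolist(),round(d["confidence"],2)) for d in r[:4]])
```

```text
2.9333 [ 0.50093591 -0.00065093  0.34002338] [ 3.14143921e+00 -1.99441060e-04  3.13797877e+00]
caddy [([0.598, 0.022, 0.012], 0.59)]
block_mid [([0.66, 0.013, 0.03], 0.81)]
bottle_mid [([0.625, 0.068, 0.079], 0.94)]
lamp_mid [([0.64, -0.057, 0.071], 0.72)]
jar_mid [([0.583, -0.0, 0.088], 0.63), ([0.626, 0.197, 0.012], 0.53)]
dish [([0.569, 0.068, 0.02], 0.76), ([0.58, -0.002, 0.092], 0.5)]
rouge [([0.585, -0.074, 0.033], 0.81)]
```

View pics/w1.png

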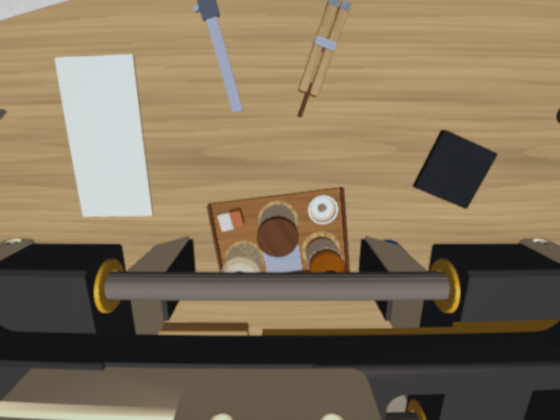

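Run:
```python
from h import *
import pickle
im=np.load("w1.npy");cal=pickle.load(open("w1.pkl","rb"))
i=im.astype(int)
print("tile",blob(cal,np.abs(i-i[140,105]).max(2)<40,.008,(105,140)),"pad",blob(cal,i.max(2)<50,.015,(455,170)))
print(ray(cal,[[209,204],[343,188]],.02))
c=cv2.resize(im[178:278,198:358,::-1],None,fx=5,fy=5,interpolation=cv2.INTER_CUBIC);cv2.imwrite("pics/w1c.png",c)
```

```text
tile ((458.252197265625, -270.7442626953125), (248.37966918945312, 118.8511962890625), 0.6745932698249817) pad ((505.8531799316406, 282.04718017578125), (99.89564514160156, 95.03880310058594), 68.10519409179688)
[[ 0.55952373 -0.10957115  0.02      ]
 [ 0.53417687  0.10406084  0.02      ]]
```

View pics/w1c.png

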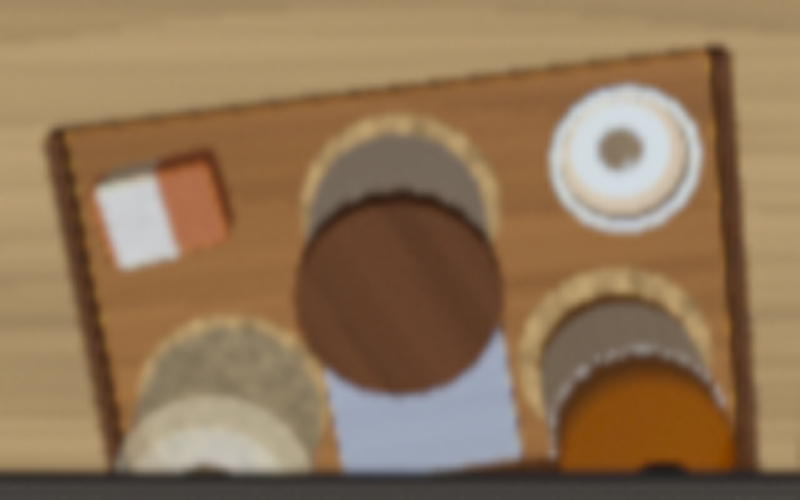

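The wrist crop shows the jar lid centre at px (278,236.6), the caddy front corners at ~(207,205) and (344,188), and the cork rings. The caddy is yawed by about 0.12 rad. Next I'll compute the pose and overlay it.

```bash
cat > ov.py <<'E'
from h import *
import pickle
def draw(img,cal,cad,yaw,S=3,off=(0,0)):
    R=np.array([[np.cos(yaw),-np.sin(yaw)],[np.sin(yaw),np.cos(yaw)]])
    def pl(P,col):
        P=np.array(P,float);P[:,:2]=P[:,:2]@R.T+cad
        q=(proj(cal,P)-off+.5)*S
        cv2.polylines(img,[q.astype(int)],True,col,1)
    t=np.linspace(0,2*np.pi,60)
    C=lambda x,y,r,z:np.c_[x+r*np.cos(t),y+r*np.sin(t),t*0+z]
    B=lambda x,y,a,b,z:[[x-a,y-b,z],[x+a,y-b,z],[x+a,y+b,z],[x-a,y+b,z]]
    pl(B(0,0,.08,.106,.010),(0,255,0)); pl(B(.023,0,.025,.03,.029),(255,0,255))
    for x,y,r,z in [(.023,.066,.027,.066),(.023,-.066,.031,.068),(-.039,0,.03,.09)]:
        pl(C(x,y,.033,.01),(0,255,255));pl(C(x,y,r,z),(255,255,0))
E
python3 - <<'E'
from ov import *
im=np.load("w1.npy");cal=pickle.load(open("w1.pkl","rb"))
px=lambda a:np.array(a)/5+[198-.4,178-.4]
f=ray(cal,px([[65,130],[712,47]]),.01);print("front",f)
d=f[1]-f[0];yaw=np.arctan2(-d[0],d[1]);print("yaw",yaw)
fo=ray(cal,px([[47,135],[730,50]]),.026);print(fo,np.linalg.norm(fo[1]-fo[0]))
x=np.array([np.cos(yaw),np.sin(yaw)])
print("c from front",(f.mean(0)[:2]+.08*x)," lid",ray(cal,px([[400,293]]),.09)[0,:2]+.039*x)
cad=(f.mean(0)[:2]+.08*x+ray(cal,px([[400,293]]),.09)[0,:2]+.039*x)/2
print(cad)
outs=[]
o=im[160:290,190:365,::-1];o=cv2.resize(o,None,fx=3,fy=3);draw(o,cal,cad,yaw,3,(190,160));outs.append(o)
for c,(x0,y0) in [("scene",(210,190)),("side",(245,155))]:
    im=read_camera(c);o=cv2.resize(im[y0:y0+125,x0:x0+160,::-1].copy(),None,fx=3,fy=3);draw(o,get_calibration(c),cad,yaw,3,(x0,y0));outs.append(o)
W=np.zeros((600,800,3),np.uint8)
a=cv2.resize(outs[0],(390,290));W[:290,:390]=a
W[:300,395:795]=cv2.resize(outs[1],(400,300));W[300:,395:795]=cv2.resize(outs[2],(400,300));cv2.imwrite("pics/ov.png",W)
E
```

```text
front [[ 0.56163081 -0.10917121  0.01      ]
 [ 0.53475369  0.10131033  0.01      ]]
yaw 0.12700614306640184
[[ 0.55883178 -0.11145284  0.026     ]
 [ 0.53219351  0.10364993  0.026     ]] 0.216745938144965
c from front [0.62754789 0.00620276]  lid [0.62629543 0.00507422]
[0.62692166 0.00563849]
```

View pics/ov.png

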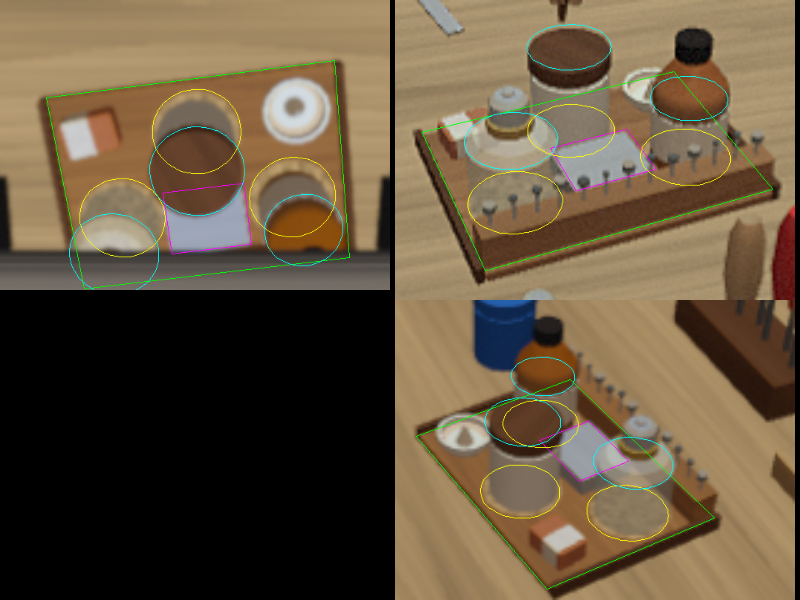

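The overlay matches the caddy, corks, block and containers to within about 3 mm in all views. The bottle's shoulder starts at about z=66 mm. I'll start with the bottle, using the fixed yaw π+0.125.

Call:
step_arm:
  commands:
    - {"translation":[0,0,0],"roll":-0.125}
    - {"translation":[-29.8,11.3,0],"roll":0}
    - {"translation":[-29.8,11.3,0],"roll":0}
    - {"translation":[-29.8,11.3,0],"roll":0}
    - {"translation":[-29.8,11.3,0],"roll":0}
    - {"translation":[-29.8,11.3,0],"roll":0}
    - {"translation":[0,0,40],"roll":0}
    - {"translation":[0,0,40],"roll":0}
    - {"translation":[0,0,40],"roll":0}
    - {"translation":[0,0,20],"roll":0}
    - {"translation":[0,0,0],"roll":0}
    - {"translation":[0,0,0],"roll":0}
  fingers: 1

```text
time: 4.43
tool_pos: [0.6416, 0.0741, 0.1997]
tool_rot: [3.141, -0.002, -3.017]
contact_force: [0.7, -0.1, 1.0]
opening: 0.0918
grip_force: 0.0
```

Run:
```python
from ov import *
o=observe();print(o["tool_pos"],o["tool_rot"],mv([.6416,.0739,.059],np.pi+.125,o))
im=read_camera("wrist");o=im[:,:,::-1].copy();draw(o,get_calibration("wrist"),np.array([.627,.0055]),.125,1);cv2.imwrite("pics/w2.png",o)
```

```text
[0.64158376 0.07410258 0.19966702] [ 3.14124038e+00 -1.84352228e-03 -3.01654715e+00] (array([  0. ,  -0.2, 140.7]), 0.0)
```

View pics/w2.png

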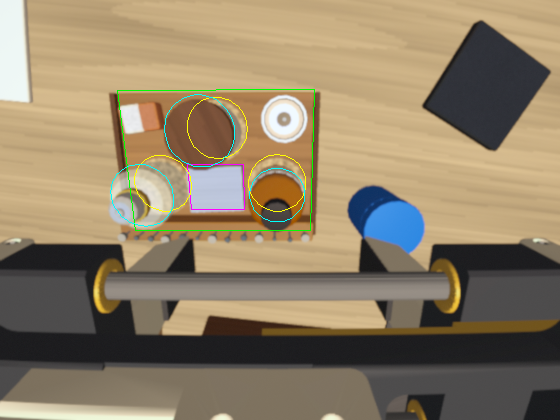

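Call:
step_arm:
  commands:
    - {"translation":[0,0,35],"roll":0}
    - {"translation":[0,0,35],"roll":0}
    - {"translation":[0,0,30],"roll":0}
    - {"translation":[0,0,20],"roll":0}
    - {"translation":[0,0,10],"roll":0}
    - {"translation":[0,0,10],"roll":0}
    - {"translation":[0,0,0],"roll":0}
  fingers: 0.85

```text
time: 5.07
tool_pos: [0.6423, 0.074, 0.0603]
tool_rot: [-3.142, 0.001, -3.016]
contact_force: [0.1, 0.5, -0.2]
opening: 0.0777
grip_force: 0.0
```

Call:
step_arm:
  commands:
    - {"translation":[0,0,0],"roll":0}
    - {"translation":[0,0,0],"roll":0}
    - {"translation":[0,0,0],"roll":0}
    - {"translation":[0,0,0],"roll":0}
    - {"translation":[0,0,0],"roll":0}
    - {"translation":[0,0,0],"roll":0}
  fingers: 0.4
  grip_force: 25

```text
time: 5.57
tool_pos: [0.6425, 0.074, 0.0612]
tool_rot: [-3.141, 0.002, -3.016]
contact_force: [-0.6, -0.7, 4.6]
opening: 0.0532
grip_force: 25.0
```

Call:
step_arm:
  commands:
    - {"translation":[0,0,-5],"roll":0}
    - {"translation":[0,0,-10],"roll":0}
    - {"translation":[0,0,-10],"roll":0}
    - {"translation":[0,0,0],"roll":0}
    - {"translation":[0,0,0],"roll":0}

```text
time: 5.98
tool_pos: [0.6424, 0.0741, 0.0862]
tool_rot: [-3.141, 0.002, -3.016]
contact_force: [0.6, 0.6, -1.0]
opening: 0.0531
grip_force: 25.0
```

Run:
```python
from h import *
im=read_camera("side");cv2.imwrite("pics/s1.png",cv2.resize(im[120:270,220:420,::-1],None,fx=4,fy=4))
```

```text
(no output)
```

View pics/s1.png

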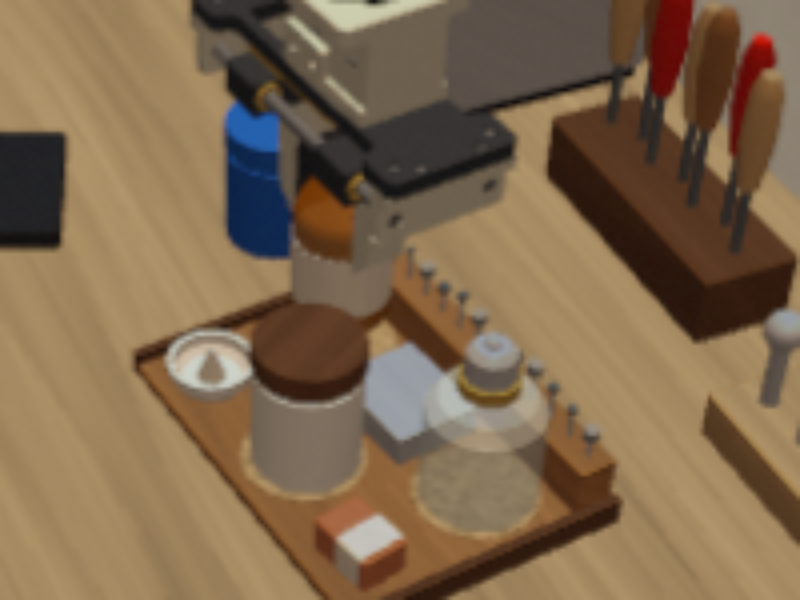

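The bottle is lifted upright between the fingers. Now carrying it to the far slot on the tile.

Call:
step_arm:
  commands:
    - {"translation":[0,0,-15],"roll":0}
    - {"translation":[0,0,-28],"roll":0}
    - {"translation":[0,0,-28],"roll":0}
    - {"translation":[0,0,-28],"roll":0}
    - {"translation":[0,0,-15],"roll":0}
    - {"translation":[5,-13,0],"roll":0}
    - {"translation":[11.2,-26.4,0],"roll":0}
    - {"translation":[11.2,-26.4,0],"roll":0}
    - {"translation":[11.2,-26.4,0],"roll":0}
    - {"translation":[11.2,-26.4,0],"roll":0}
    - {"translation":[11.2,-26.4,0],"roll":0}
    - {"translation":[11.2,-26.4,0],"roll":0}
    - {"translation":[11.2,-26.4,0],"roll":0}
    - {"translation":[11.2,-26.4,0],"roll":0}
    - {"translation":[11.2,-26.4,0],"roll":0}
    - {"translation":[11.2,-26.4,0],"roll":0}
    - {"translation":[11.2,-26.4,0],"roll":0}
    - {"translation":[7,-13,0],"roll":0}
    - {"translation":[5,-13.6,0],"roll":0}
    - {"translation":[0,0,0],"roll":0}
  grip_force: 35

```text
time: 7.7
tool_pos: [0.5426, -0.2732, 0.198]
tool_rot: [3.141, -0.001, -3.019]
contact_force: [0.2, -0.3, -1.0]
opening: 0.0534
grip_force: 35.0
```

Call:
step_arm:
  commands:
    - {"translation":[0,0,20],"roll":0}
    - {"translation":[0,0,35],"roll":0}
    - {"translation":[0,0,35],"roll":0}
    - {"translation":[0,0,20],"roll":0}
    - {"translation":[0,0,10],"roll":0}
    - {"translation":[0,0,5],"roll":0}
    - {"translation":[0,0,0],"roll":0}
    - {"translation":[0,0,0],"roll":0}

```text
time: 8.37
tool_pos: [0.5449, -0.2709, 0.0754]
tool_rot: [-3.14, 0.002, -3.016]
contact_force: [0.1, -0.1, -0.8]
opening: 0.0528
grip_force: 35.0
```

Run:
```python
from h import *
print(mv([.5445,-.271,.0597],np.pi+.125))
```

```text
(array([ 0.4, -0. , 15.7]), 0.001)
```

Setting it down gently.

Call:
step_arm:
  commands:
    - {"translation":[0,0,6],"roll":0}
    - {"translation":[0,0,4],"roll":0}
    - {"translation":[0,0,3],"roll":0}
    - {"translation":[0,0,2],"roll":0}
    - {"translation":[0,0,1],"roll":0}
    - {"translation":[0,0,0],"roll":0}

```text
time: 8.87
tool_pos: [0.5441, -0.2709, 0.0592]
tool_rot: [-3.141, 0.001, -3.016]
contact_force: [-2.5, 2.1, 6.9]
opening: 0.0529
grip_force: 35.0
```

Call:
step_arm:
  commands:
    - {"translation":[0,0,0],"roll":0}
    - {"translation":[0,0,0],"roll":0}
    - {"translation":[0,0,0],"roll":0}
    - {"translation":[0,0,0],"roll":0}
    - {"translation":[0,0,-20],"roll":0}
    - {"translation":[0,0,-40],"roll":0}
    - {"translation":[0,0,-40],"roll":0}
    - {"translation":[0,0,-40],"roll":0}
    - {"translation":[-23.3,33,0],"roll":0}
    - {"translation":[-23.3,33,0],"roll":0}
    - {"translation":[-23.3,33,0],"roll":0}
    - {"translation":[-23.3,33,0],"roll":0}
    - {"translation":[-23.3,33,0],"roll":0}
    - {"translation":[-23.3,33,0],"roll":0}
    - {"translation":[0,0,0],"roll":0}
    - {"translation":[0,0,0],"roll":0}
  fingers: 0.92

```text
time: 10.2
tool_pos: [0.6583, -0.0546, 0.1974]
tool_rot: [3.141, -0.001, -3.012]
contact_force: [0.8, -0.4, -0.2]
opening: 0.0845
grip_force: 0.0
```

Run:
```python
from ov import *
read_camera("scene")
print([(np.round(d["at"],3).tolist(),round(d["confidence"],2)) for d in search_frame("scene","bottle_mid")])
im=read_camera("wrist");o=im[:,:,::-1].copy();draw(o,get_calibration("wrist"),np.array([.627,.0055]),.125,1);cv2.imwrite("pics/w3.png",o)
print(mv([.658,-.0571,.052],np.pi+.125))
```

```text
[([0.566, -0.266, 0.07], 0.69), ([0.698, 0.019, 0.015], 0.23)]
(array([ -0.7,   0.9, 145.9]), -0.001)
```

View pics/w3.png

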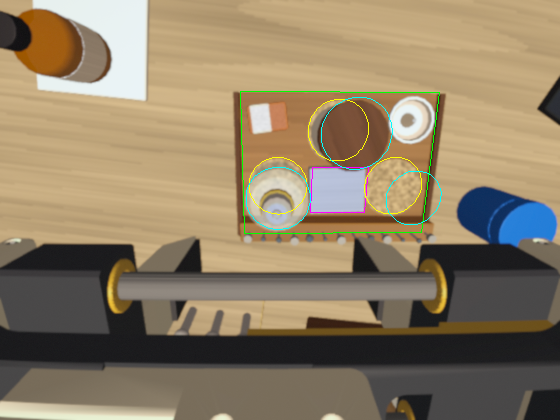

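The bottle stands on the tile, seen at (60,45). The lamp lines up with its overlay. Descending on the lamp.

Call:
step_arm:
  commands:
    - {"translation":[-0.7,0.8,35],"roll":0}
    - {"translation":[0,0,35],"roll":0}
    - {"translation":[0,0,35],"roll":0}
    - {"translation":[0,0,22],"roll":0}
    - {"translation":[0,0,10],"roll":0}
    - {"translation":[0,0,9],"roll":0}
    - {"translation":[0,0,1],"roll":0}

```text
time: 10.93
tool_pos: [0.6581, -0.0571, 0.0505]
tool_rot: [3.141, -0.001, -3.018]
contact_force: [-0.1, 0.1, 0.8]
opening: 0.0843
grip_force: 0.0
```

Call:
step_arm:
  commands:
    - {"translation":[0,0,0],"roll":0}
    - {"translation":[0,0,0],"roll":0}
    - {"translation":[0,0,0],"roll":0}
    - {"translation":[0,0,0],"roll":0}
    - {"translation":[0,0,0],"roll":0}
    - {"translation":[0,0,0],"roll":0}
  fingers: 0.45
  grip_force: 35

```text
time: 11.43
tool_pos: [0.6592, -0.0563, 0.0525]
tool_rot: [-3.141, 0.002, -3.016]
contact_force: [-0.4, -0.6, 5.8]
opening: 0.0607
grip_force: 35.0
```

Call:
step_arm:
  commands:
    - {"translation":[0,0,-5],"roll":0}
    - {"translation":[0,0,-10],"roll":0}
    - {"translation":[0,0,-10],"roll":0}
    - {"translation":[0,0,0],"roll":0}
    - {"translation":[0,0,0],"roll":0}

```text
time: 11.85
tool_pos: [0.659, -0.0561, 0.0772]
tool_rot: [-3.141, 0.002, -3.016]
contact_force: [-0.8, 0.4, -1.7]
opening: 0.0606
grip_force: 35.0
```

Call:
step_arm:
  commands:
    - {"translation":[0,0,-15],"roll":0}
    - {"translation":[0,0,-30],"roll":0}
    - {"translation":[0,0,-30],"roll":0}
    - {"translation":[0,0,-30],"roll":0}
    - {"translation":[0,0,-10],"roll":0}
    - {"translation":[11.1,-9.6,0],"roll":0}
    - {"translation":[22.5,-18.8,0],"roll":0}
    - {"translation":[22.5,-18.8,0],"roll":0}
    - {"translation":[22.5,-18.8,0],"roll":0}
    - {"translation":[22.5,-18.8,0],"roll":0}
    - {"translation":[22.5,-18.8,0],"roll":0}
    - {"translation":[22.5,-18.8,0],"roll":0}
    - {"translation":[22.5,-18.8,0],"roll":0}
    - {"translation":[22.5,-18.8,0],"roll":0}
    - {"translation":[22.5,-18.8,0],"roll":0}
    - {"translation":[11.1,-9.6,0],"roll":0}
    - {"translation":[0,0,0],"roll":0}
    - {"translation":[0,0,0],"roll":0}

```text
time: 13.35
tool_pos: [0.4584, -0.2712, 0.1902]
tool_rot: [3.14, -0.001, -3.018]
contact_force: [-0.6, 0.7, -2.0]
opening: 0.0604
grip_force: 35.0
```

Call:
step_arm:
  commands:
    - {"translation":[0,0,20],"roll":0}
    - {"translation":[0,0,35],"roll":0}
    - {"translation":[0,0,35],"roll":0}
    - {"translation":[0,0,20],"roll":0}
    - {"translation":[0,0,10],"roll":0}
    - {"translation":[0,0,5],"roll":0}
    - {"translation":[0,0,0],"roll":0}
    - {"translation":[0,0,0],"roll":0}

```text
time: 14.02
tool_pos: [0.46, -0.2712, 0.067]
tool_rot: [-3.14, 0.001, -3.016]
contact_force: [0.2, 0.4, -1.1]
opening: 0.0607
grip_force: 35.0
```

Run:
```python
from h import *
print(mv([.4595,-.271,.0505],np.pi+.125))
```

```text
(array([ 0.5,  0.3, 16.5]), 0.001)
```

Call:
step_arm:
  commands:
    - {"translation":[0,0,6],"roll":0}
    - {"translation":[0,0,4],"roll":0}
    - {"translation":[0,0,3],"roll":0}
    - {"translation":[0,0,2],"roll":0}
    - {"translation":[0,0,1.5],"roll":0}
    - {"translation":[0,0,0],"roll":0}

```text
time: 14.52
tool_pos: [0.459, -0.2711, 0.0505]
tool_rot: [-3.141, 0.0, -3.016]
contact_force: [-2.8, 1.7, 6.9]
opening: 0.0606
grip_force: 35.0
```

Call:
step_arm:
  commands:
    - {"translation":[0,0,0],"roll":0}
    - {"translation":[0,0,0],"roll":0}
    - {"translation":[0,0,0],"roll":0}
    - {"translation":[0,0,0],"roll":0}
    - {"translation":[0,0,-20],"roll":0}
    - {"translation":[0,0,-40],"roll":0}
    - {"translation":[0,0,-40],"roll":0}
    - {"translation":[0,0,-30],"roll":0}
    - {"translation":[-20.3,31.7,0],"roll":0}
    - {"translation":[-20.3,31.7,0],"roll":0}
    - {"translation":[-20.3,31.7,0],"roll":0}
    - {"translation":[-20.3,31.7,0],"roll":0}
    - {"translation":[-20.3,31.7,0],"roll":0}
    - {"translation":[-20.3,31.7,0],"roll":0}
    - {"translation":[-20.3,31.7,0],"roll":0}
    - {"translation":[-20.3,31.7,0],"roll":0}
    - {"translation":[0,0,0],"roll":0}
    - {"translation":[0,0,0],"roll":0}
  fingers: 0.9

```text
time: 16.02
tool_pos: [0.5888, 0.0027, 0.1791]
tool_rot: [3.141, -0.0, -3.013]
contact_force: [-0.5, -0.8, 0.1]
opening: 0.0827
grip_force: 0.0
```

Run:
```python
from ov import *
im=read_camera("wrist");o=im[:,:,::-1].copy();draw(o,get_calibration("wrist"),np.array([.627,.0055]),.125,1);cv2.imwrite("pics/w4.png",o)
print(mv([.5883,.0006,.040],np.pi+.125))
```

```text
(array([ 1.000e-01, -7.000e-01,  1.392e+02]), 0.002)
```

View pics/w4.png

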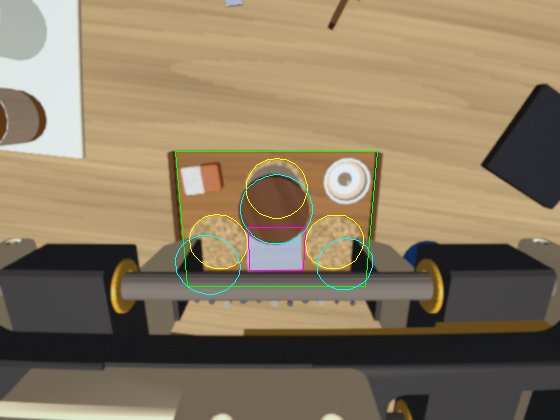

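The overlay fits the jar at (276,207) and the two empty corks very well. Grasping the jar.

Call:
step_arm:
  commands:
    - {"translation":[0,0,35],"roll":0}
    - {"translation":[0,0,35],"roll":0}
    - {"translation":[0,0,35],"roll":0}
    - {"translation":[0,0,17],"roll":0}
    - {"translation":[0,0,10],"roll":0}
    - {"translation":[0,0,7],"roll":0}
    - {"translation":[0,0,0],"roll":0}

```text
time: 16.65
tool_pos: [0.5882, -0.0001, 0.04]
tool_rot: [3.141, -0.001, -3.018]
contact_force: [-1.1, -0.7, 0.4]
opening: 0.0822
grip_force: 0.0
```

Call:
step_arm:
  commands:
    - {"translation":[0,0,0],"roll":0}
    - {"translation":[0,0,0],"roll":0}
    - {"translation":[0,0,0],"roll":0}
    - {"translation":[0,0,0],"roll":0}
    - {"translation":[0,0,0],"roll":0}
    - {"translation":[0,0,0],"roll":0}
  fingers: 0.45
  grip_force: 35

```text
time: 17.15
tool_pos: [0.5893, 0.0007, 0.0417]
tool_rot: [-3.141, 0.002, -3.016]
contact_force: [-1.0, -1.5, 6.5]
opening: 0.0594
grip_force: 35.0
```

Call:
step_arm:
  commands:
    - {"translation":[0,0,-5],"roll":0}
    - {"translation":[0,0,-10],"roll":0}
    - {"translation":[0,0,-10],"roll":0}
    - {"translation":[0,0,0],"roll":0}
    - {"translation":[0,0,0],"roll":0}

```text
time: 17.57
tool_pos: [0.589, 0.0009, 0.0665]
tool_rot: [-3.141, 0.002, -3.016]
contact_force: [0.9, -0.3, -3.1]
opening: 0.0596
grip_force: 35.0
```

Call:
step_arm:
  commands:
    - {"translation":[0,0,-15],"roll":0}
    - {"translation":[0,0,-30],"roll":0}
    - {"translation":[0,0,-30],"roll":0}
    - {"translation":[0,0,-30],"roll":0}
    - {"translation":[0,0,-15],"roll":0}
    - {"translation":[11.3,-11,0],"roll":0}
    - {"translation":[22.4,-22.1,0],"roll":0}
    - {"translation":[22.4,-22.1,0],"roll":0}
    - {"translation":[22.4,-22.1,0],"roll":0}
    - {"translation":[22.4,-22.1,0],"roll":0}
    - {"translation":[22.4,-22.1,0],"roll":0}
    - {"translation":[22.4,-22.1,0],"roll":0}
    - {"translation":[22.4,-22.1,0],"roll":0}
    - {"translation":[22.4,-22.1,0],"roll":0}
    - {"translation":[22.4,-22.1,0],"roll":0}
    - {"translation":[22.4,-22.1,0],"roll":0}
    - {"translation":[11.3,-11,0],"roll":0}
    - {"translation":[0,0,0],"roll":0}
    - {"translation":[0,0,0],"roll":0}

```text
time: 19.15
tool_pos: [0.3737, -0.2713, 0.1854]
tool_rot: [3.141, 0.0, -3.019]
contact_force: [0.1, -0.2, -1.8]
opening: 0.0592
grip_force: 35.0
```

Call:
step_arm:
  commands:
    - {"translation":[0,0,20],"roll":0}
    - {"translation":[0,0,35],"roll":0}
    - {"translation":[0,0,35],"roll":0}
    - {"translation":[0,0,20],"roll":0}
    - {"translation":[0,0,10],"roll":0}
    - {"translation":[0,0,8],"roll":0}
    - {"translation":[0,0,0],"roll":0}
    - {"translation":[0,0,0],"roll":0}

```text
time: 19.82
tool_pos: [0.3748, -0.2706, 0.0577]
tool_rot: [3.141, 0.0, -3.015]
contact_force: [-0.1, 0.2, -2.3]
opening: 0.0594
grip_force: 35.0
```

Run:
```python
from h import *
print(mv([.3745,-.271,.0397],np.pi+.125))
```

```text
(array([ 0.3, -0.4, 18. ]), 0.001)
```

Call:
step_arm:
  commands:
    - {"translation":[0,0,7],"roll":0}
    - {"translation":[0,0,4],"roll":0}
    - {"translation":[0,0,3],"roll":0}
    - {"translation":[0,0,2],"roll":0}
    - {"translation":[0,0,2],"roll":0}
    - {"translation":[0,0,0.5],"roll":0}
    - {"translation":[0,0,0],"roll":0}

```text
time: 20.4
tool_pos: [0.3744, -0.2712, 0.0397]
tool_rot: [-3.141, 0.001, -3.017]
contact_force: [-0.7, 1.5, 2.9]
opening: 0.0593
grip_force: 35.0
```

Call:
step_arm:
  commands:
    - {"translation":[0,0,0],"roll":0}
    - {"translation":[0,0,0],"roll":0}
    - {"translation":[0,0,0],"roll":0}
    - {"translation":[0,0,0],"roll":0}
    - {"translation":[0,0,-20],"roll":0}
    - {"translation":[0,0,-40],"roll":0}
    - {"translation":[0,0,-40],"roll":0}
    - {"translation":[0,0,-40],"roll":0}
    - {"translation":[-28,22.1,0],"roll":0}
    - {"translation":[-28,22.1,0],"roll":0}
    - {"translation":[-28,22.1,0],"roll":0}
    - {"translation":[-28,22.1,0],"roll":0}
    - {"translation":[-28,22.1,0],"roll":0}
    - {"translation":[-28,22.1,0],"roll":0}
    - {"translation":[-28,22.1,0],"roll":0}
    - {"translation":[-28,22.1,0],"roll":0}
    - {"translation":[-28,22.1,0],"roll":0}
    - {"translation":[-28,22.1,0],"roll":0}
    - {"translation":[-28,22.1,0],"roll":0}
    - {"translation":[0,0,0],"roll":0}
  fingers: 1

```text
time: 22.07
tool_pos: [0.6524, 0.0136, 0.178]
tool_rot: [3.14, 0.002, -3.012]
contact_force: [-0.8, -1.2, 0.2]
opening: 0.092
grip_force: 0.0
```

Run:
```python
from ov import *
for c in ["side","scene"]:
    read_camera(c)
    for n in ["bottle_mid","lamp_mid","jar_mid","block_mid"]:
        print(c,n,[(np.round(d["at"],3).tolist(),round(d["confidence"],2)) for d in search_frame(c,n)][:2])
im=read_camera("wrist");o=im[:,:,::-1].copy();cal=get_calibration("wrist");draw(o,cal,np.array([.627,.0055]),.125,1)
s=read_camera("side")[:,:,::-1];
W=np.hstack([o[130:280,150:400],s[250:400,180:430]]);W=cv2.resize(W,(800,240),interpolation=cv2.INTER_CUBIC);cv2.imwrite("pics/w5.png",W)
print(mv([.6498,.0084,.014],np.pi+.125))
```

```text
side bottle_mid []
side lamp_mid [([0.453, -0.286, 0.068], 0.61)]
side jar_mid [([0.655, 0.168, 0.058], 0.83), ([0.373, -0.284, 0.085], 0.81)]
side block_mid [([0.648, -0.003, 0.026], 0.78), ([0.633, -0.017, 0.011], 0.31)]
scene bottle_mid [([0.566, -0.266, 0.071], 0.95)]
scene lamp_mid [([0.475, -0.261, 0.076], 0.73)]
scene jar_mid [([0.676, 0.179, 0.06], 0.81), ([0.392, -0.259, 0.084], 0.74)]
scene block_mid [([0.65, 0.005, 0.028], 0.87)]
(array([ -0.5,   0.2, 165.4]), -0.001)
```

View pics/w5.png

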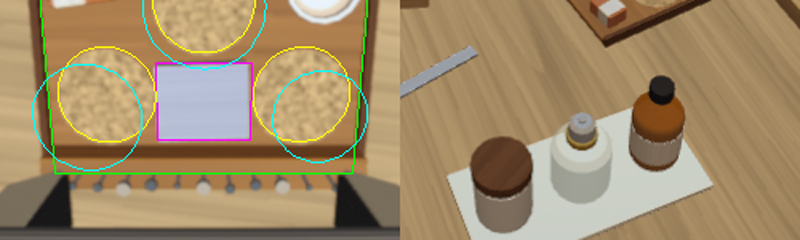

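All three stand on the tile (right half: jar (502,185), lamp (581,155), bottle (657,125)), and the block matches its overlay exactly. Grasping the block.

Call:
step_arm:
  commands:
    - {"translation":[-0.5,0.2,35],"roll":0}
    - {"translation":[0,0,35],"roll":0}
    - {"translation":[0,0,35],"roll":0}
    - {"translation":[0,0,30],"roll":0}
    - {"translation":[0,0,15],"roll":0}
    - {"translation":[0,0,10],"roll":0}
    - {"translation":[0,0,5],"roll":0}
    - {"translation":[0,0,0],"roll":0}
    - {"translation":[0,0,0],"roll":0}

```text
time: 23.42
tool_pos: [0.6507, 0.0088, 0.0153]
tool_rot: [-3.141, 0.002, -3.016]
contact_force: [0.4, 0.2, 0.0]
opening: 0.0916
grip_force: 0.0
```

Call:
step_arm:
  commands:
    - {"translation":[0,0,0],"roll":0}
    - {"translation":[0,0,0],"roll":0}
    - {"translation":[0,0,0],"roll":0}
    - {"translation":[0,0,0],"roll":0}
    - {"translation":[0,0,0],"roll":0}
    - {"translation":[0,0,0],"roll":0}
  fingers: 0.4
  grip_force: 50

```text
time: 23.92
tool_pos: [0.6501, 0.0085, 0.0145]
tool_rot: [-3.141, 0.001, -3.016]
contact_force: [-0.3, -0.7, 2.5]
opening: 0.0593
grip_force: 49.8
```

Call:
step_arm:
  commands:
    - {"translation":[0,0,-5],"roll":0}
    - {"translation":[0,0,-10],"roll":0}
    - {"translation":[0,0,-20],"roll":0}
    - {"translation":[0,0,-25],"roll":0}
    - {"translation":[0,0,-25],"roll":0}
    - {"translation":[0,0,-15],"roll":0}
    - {"translation":[0,0,0],"roll":0}

```text
time: 24.5
tool_pos: [0.6519, 0.0089, 0.1187]
tool_rot: [-3.14, 0.007, -3.016]
contact_force: [0.5, -0.2, -3.6]
opening: 0.0597
grip_force: 49.8
```

Run:
```python
from h import *
import pickle
from scipy.optimize import minimize
V=[]
for c,s in [("scene",(400,195)),("side",(215,166)),("w1",(455,170))]:
    if c=="w1": im=np.load("w1.npy");cal=pickle.load(open("w1.pkl","rb"))
    else: im=read_camera(c);cal=get_calibration(c)
    n,l=cv2.connectedComponents((im.max(2)<60).astype(np.uint8));m=(l==l[s[1],s[0]]).astype(np.uint8)
    V.append((c,cal,m))
def sil(p,cal):
    a=p[2];R=np.array([[np.cos(a),-np.sin(a)],[np.sin(a),np.cos(a)]])
    P=np.array([[x,y] for x in(-.05,.05) for y in(-.05,.05)])@R.T+np.array(p[:2])/1000
    q=proj(cal,np.vstack([np.c_[P,[0]*4],np.c_[P,[.015]*4]]))
    h=cv2.convexHull(q.astype(np.float32)).reshape(-1,2)
    M=np.zeros((420,560),np.uint8);cv2.fillConvexPoly(M,np.round(h*64).astype(np.int32),255,cv2.LINE_AA,6);return M/255.
def cost(p,Vs): return sum(np.abs(sil(p,cal)-m).sum()/m.sum() for _,cal,m in Vs)
for Vs in [V[:1],V[1:2],V[2:],V]:
    r=minimize(cost,[507,281,-.385],args=(Vs,),method="Nelder-Mead",options=dict(initial_simplex=[[507,281,-.385],[513,281,-.385],[507,287,-.385],[507,281,-.33]]))
    print([v[0] for v in Vs],r.x,r.fun)
print(mv([.508,.281,.12],np.pi-.385))
```

```text
['scene'] [ 5.01642876e+02  2.88545634e+02 -4.22469376e-01] 0.29364520871533106
['side'] [ 5.08597972e+02  2.90843685e+02 -3.33862727e-01] 0.1992109038737446
['w1'] [ 5.10838146e+02  2.87771675e+02 -3.92645515e-01] 0.15851291542608834
['scene', 'side', 'w1'] [ 5.05560520e+02  2.86007082e+02 -4.02802673e-01] 0.6974947702888138
(array([106.6, 287.6,  -5.8]), 0.51)
```

Call:
step_arm:
  commands:
    - {"translation":[0,0,-40],"roll":0}
    - {"translation":[0,0,-40],"roll":0}
    - {"translation":[3,12,0],"roll":0}
    - {"translation":[5.5,28,0],"roll":0}
    - {"translation":[5.5,28,0],"roll":0}
    - {"translation":[5.5,28,0],"roll":0}
    - {"translation":[5.5,28,0],"roll":0}
    - {"translation":[5.5,28,0],"roll":0}
    - {"translation":[5.5,28,0],"roll":0}
    - {"translation":[5.5,28,0],"roll":0}
    - {"translation":[5.5,28,0],"roll":0}
    - {"translation":[3,18,0],"roll":0}
    - {"translation":[0,0,0],"roll":0.102}
    - {"translation":[0,0,0],"roll":0.102}
    - {"translation":[0,0,0],"roll":0.102}
    - {"translation":[0,0,0],"roll":0.102}
    - {"translation":[0,0,0],"roll":0.102}
    - {"translation":[0,0,0],"roll":0}
    - {"translation":[0,0,0],"roll":0}

```text
time: 26.18
tool_pos: [0.5677, 0.2546, 0.1923]
tool_rot: [-3.14, -0.003, 2.76]
contact_force: [-0.1, -0.2, -4.1]
opening: 0.0598
grip_force: 49.8
```

Run:
```python
from h import *
import pickle
o=observe();print(o["time"],o["tool_pos"],o["tool_rot"])
cal=get_calibration("wrist");im=read_camera("wrist");np.save("w6.npy",im);pickle.dump(cal,open("w6.pkl","wb"))
s=read_camera("scene");np.save("s6.npy",s)
a=im[:300];b=cv2.resize(s[170:230,360:440],None,fx=5,fy=5)
cv2.imwrite("pics/w6.png",cv2.resize(np.hstack([a,b]),(800,250))[:,:,::-1])
```

```text
26.1833 [0.56771793 0.25457486 0.19228951] [-3.13975688e+00 -2.53741627e-03  2.75994320e+00]
```

View pics/w6.png

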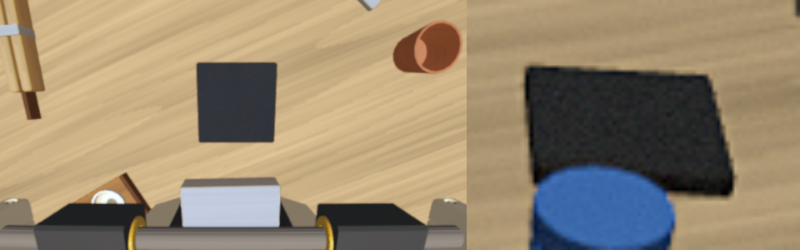

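The pad is clean in the wrist view (~(285,122) px) and the block is held level. In the scene view the blue jar partly covers the pad, so I'll measure from the wrist view.

Run:
```python
from h import *
import pickle
im=np.load("w6.npy");cal=pickle.load(open("w6.pkl","rb"))
for t in (60,80,100):
    r=blob(cal,im.max(2)<t,.015,(285,122));print(t,r)
im=read_camera("side");cal=get_calibration("side")
for t in (60,80):print("side",blob(cal,im.max(2)<t,.015,(215,166)))
```

```text
60 ((506.92108154296875, 285.7504577636719), (95.78961181640625, 95.15372467041016), 68.15034484863281)
80 ((506.9091796875, 285.72454833984375), (96.67584991455078, 95.15196990966797), 68.13907623291016)
100 ((506.4630432128906, 285.8587341308594), (97.4251480102539, 96.08876037597656), 68.15689849853516)
side ((504.7464904785156, 277.05902099609375), (105.36713409423828, 98.09127044677734), 67.23036193847656)
side ((505.7763977050781, 278.7073974609375), (109.91912841796875, 98.03211975097656), 67.64813995361328)
```

Run:
```python
from h import *
print(mv([.5067,.2845,.0195],np.pi-.3815))
```

```text
(array([ 68.3,   4.8, 173.9]), -0.001)
```

Call:
step_arm:
  commands:
    - {"translation":[18,1.2,0],"roll":0}
    - {"translation":[25,1.8,0],"roll":0}
    - {"translation":[25.3,1.8,20],"roll":0}
    - {"translation":[0,0,35],"roll":0}
    - {"translation":[0,0,35],"roll":0}
    - {"translation":[0,0,35],"roll":0}
    - {"translation":[0,0,20],"roll":0}
    - {"translation":[0,0,10],"roll":0}
    - {"translation":[0,0,0],"roll":0}
    - {"translation":[0,0,0],"roll":0}

```text
time: 27.17
tool_pos: [0.5077, 0.285, 0.0397]
tool_rot: [3.141, 0.001, 2.757]
contact_force: [1.1, 0.4, -4.4]
opening: 0.0596
grip_force: 49.8
```

Run:
```python
from h import *
print(mv([.5067,.2845,.0195],np.pi-.3815))
im=read_camera("side");im2=read_camera("scene");
cv2.imwrite("pics/s7.png",np.hstack([cv2.resize(x[:,:,::-1],(400,400)) for x in (im[120:210,170:260],im2[155:245,355:445])]))
```

```text
(array([ 0.7, -0.8, 20.2]), -0.003)
```

View pics/s7.png

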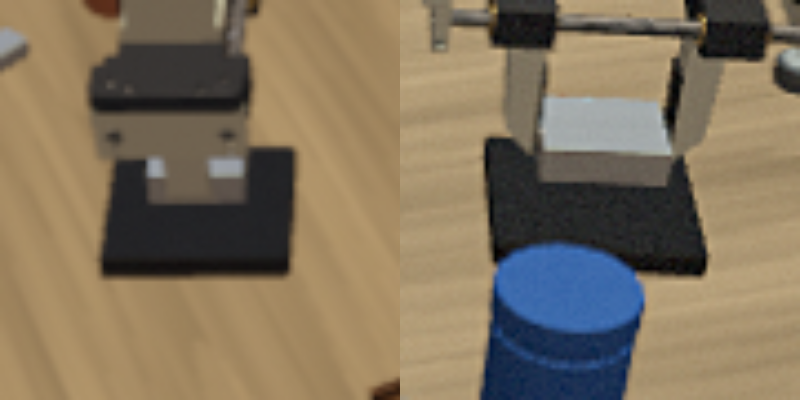

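The block hangs level and square over the middle of the pad. Lowering it.

Call:
step_arm:
  commands:
    - {"translation":[0.7,-0.8,8],"roll":0}
    - {"translation":[0,0,5],"roll":0}
    - {"translation":[0,0,3],"roll":0}
    - {"translation":[0,0,2],"roll":0}
    - {"translation":[0,0,1.5],"roll":0}
    - {"translation":[0,0,0.7],"roll":0}
    - {"translation":[0,0,0],"roll":0}

```text
time: 27.85
tool_pos: [0.506, 0.2842, 0.0195]
tool_rot: [-3.141, -0.0, 2.757]
contact_force: [-3.3, -0.7, 2.0]
opening: 0.0595
grip_force: 49.8
```

Contact. Releasing, rising and checking.

Call:
step_arm:
  commands:
    - {"translation":[0,0,0],"roll":0}
    - {"translation":[0,0,0],"roll":0}
    - {"translation":[0,0,0],"roll":0}
    - {"translation":[0,0,0],"roll":0}
    - {"translation":[0,0,-20],"roll":0}
    - {"translation":[0,0,-40],"roll":0}
    - {"translation":[0,0,-40],"roll":0}
    - {"translation":[0,0,-40],"roll":0}
    - {"translation":[-30,0,-10],"roll":0}
    - {"translation":[-30,0,0],"roll":0}
    - {"translation":[0,0,0],"roll":0}
    - {"translation":[0,0,0],"roll":0}
  fingers: 0.9

```text
time: 28.85
tool_pos: [0.5627, 0.2609, 0.1687]
tool_rot: [3.141, 0.0, 2.755]
contact_force: [-1.8, -1.0, -0.3]
opening: 0.0826
grip_force: 0.0
```

Run:
```python
from h import *
cal=get_calibration("wrist");im=read_camera("wrist")
cv2.imwrite("pics/w8.png",cv2.resize(im[40:240,180:400,::-1],None,fx=3,fy=3))
m=(im.max(2)<80).astype(np.uint8);n,l=cv2.connectedComponents(m)
g=im.astype(int);pad=blob(cal,im.max(2)<80,.015,tuple(int(v) for v in proj(cal,[.505,.285,.015][:2]+[.015])[0]*1) if 0 else tuple(int(v) for v in proj(cal,[.546,.275,.015])[0]))
print("pad",pad)
s=tuple(int(v) for v in proj(cal,[.506,.2842,.034])[0]);print(s,g[s[1],s[0]])
print("block",blob(cal,np.abs(g-g[s[1],s[0]]).max(2)<25,.034,s))
read_camera("scene");print(search_frame("scene","block_mid")[:1])
print(mv([.3744,-.271,.19],np.pi+.125))
```

```text
pad ((506.9424133300781, 285.76885986328125), (97.16278076171875, 96.45855712890625), 68.30433654785156)
(277, 132) [183 192 215]
block ((506.5127868652344, 283.13983154296875), (57.904136657714844, 48.36847686767578), 69.27128601074219)
[{'at': [0.5181, 0.2779, 0.0338], 'confidence': 0.72}]
(array([ -27.1, -564. ,  -21.7]), -0.509)
```

View pics/w8.png

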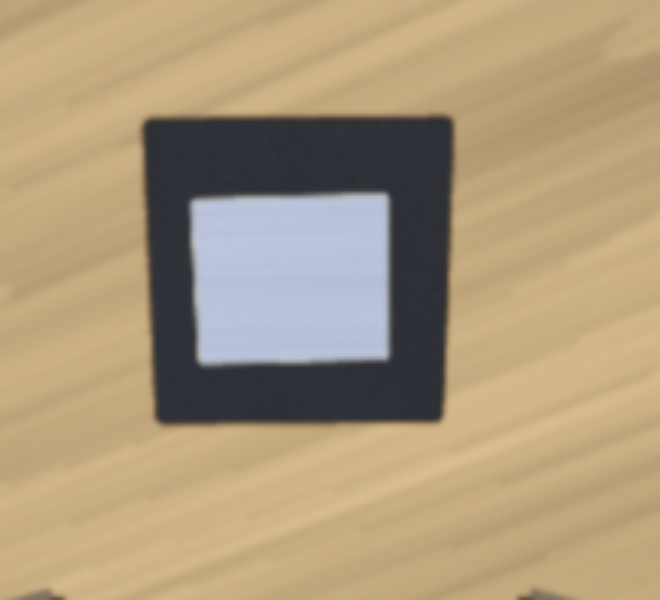

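The block lies flat and square, within about 3 mm of the pad centre (crop: block centre ~(291,279), pad ~(299,269)). Now the jar goes back.

Call:
step_arm:
  commands:
    - {"translation":[0,0,-15],"roll":-0.1018}
    - {"translation":[0,0,0],"roll":-0.1018}
    - {"translation":[0,0,0],"roll":-0.1018}
    - {"translation":[0,0,0],"roll":-0.1018}
    - {"translation":[0,0,0],"roll":-0.1018}
    - {"translation":[17,-33.5,0],"roll":0}
    - {"translation":[17,-33.5,0],"roll":0}
    - {"translation":[17,-33.5,0],"roll":0}
    - {"translation":[17,-33.5,0],"roll":0}
    - {"translation":[17,-33.5,0],"roll":0}
    - {"translation":[17,-33.5,0],"roll":0}
    - {"translation":[17,-33.5,0],"roll":0}
    - {"translation":[17,-33.5,0],"roll":0}
    - {"translation":[17,-33.5,0],"roll":0}
    - {"translation":[17,-33.5,0],"roll":0}
    - {"translation":[17,-33.5,0],"roll":0}
    - {"translation":[17,-33.5,0],"roll":0}
    - {"translation":[17,-33.5,0],"roll":0}
    - {"translation":[17,-33.5,0],"roll":0}
    - {"translation":[15,-35,0],"roll":0}

```text
time: 30.67
tool_pos: [0.3719, -0.2701, 0.1839]
tool_rot: [3.141, -0.0, -3.016]
contact_force: [1.2, 0.8, 0.3]
opening: 0.0827
grip_force: 0.0
```

Call:
step_arm:
  commands:
    - {"translation":[0,0,0],"roll":0}
    - {"translation":[0,0,0],"roll":0}
    - {"translation":[0,0,0],"roll":0}

```text
time: 30.92
tool_pos: [0.3729, -0.2686, 0.1836]
tool_rot: [3.14, -0.0, -3.017]
contact_force: [0.0, 0.3, -0.5]
opening: 0.0825
grip_force: 0.0
```

Run:
```python
from h import *
print(mv([.3744,-.2712,.0397],np.pi+.125))
```

```text
(array([ -1.1,  -2.7, 143.9]), -0.001)
```

Call:
step_arm:
  commands:
    - {"translation":[-1.1,-2.7,35],"roll":0}
    - {"translation":[0,0,35],"roll":0}
    - {"translation":[0,0,35],"roll":0}
    - {"translation":[0,0,22],"roll":0}
    - {"translation":[0,0,10],"roll":0}
    - {"translation":[0,0,7],"roll":0}
    - {"translation":[0,0,0],"roll":0}
    - {"translation":[0,0,0],"roll":0}

```text
time: 31.58
tool_pos: [0.3751, -0.2715, 0.0403]
tool_rot: [-3.142, 0.0, -3.016]
contact_force: [-0.1, -0.1, 0.4]
opening: 0.0828
grip_force: 0.0
```

Call:
step_arm:
  commands:
    - {"translation":[0,0,0],"roll":0}
    - {"translation":[0,0,0],"roll":0}
    - {"translation":[0,0,0],"roll":0}
    - {"translation":[0,0,0],"roll":0}
    - {"translation":[0,0,0],"roll":0}
    - {"translation":[0,0,0],"roll":0}
  fingers: 0.45
  grip_force: 35

```text
time: 32.08
tool_pos: [0.3748, -0.2724, 0.0404]
tool_rot: [-3.141, 0.001, -3.018]
contact_force: [0.1, 1.4, 6.2]
opening: 0.0597
grip_force: 35.0
```

Call:
step_arm:
  commands:
    - {"translation":[0,0,-5],"roll":0}
    - {"translation":[0,0,-10],"roll":0}
    - {"translation":[0,0,-25],"roll":0}
    - {"translation":[0,0,-35],"roll":0}
    - {"translation":[0,0,-35],"roll":0}
    - {"translation":[0,0,-30],"roll":0}
    - {"translation":[0,0,-10],"roll":0}
    - {"translation":[0,0,0],"roll":0}

```text
time: 32.75
tool_pos: [0.3755, -0.2734, 0.1927]
tool_rot: [-3.137, 0.003, -3.017]
contact_force: [0.2, -0.9, -2.4]
opening: 0.0592
grip_force: 35.0
```

Run:
```python
from h import *
print(mv([.589,.0005,.06],np.pi+.125))
```

```text
(array([-245.8,  245.3,  132.7]), -0.001)
```

Call:
step_arm:
  commands:
    - {"translation":[-11.4,11.2,0],"roll":0}
    - {"translation":[-22.3,22.3,0],"roll":0}
    - {"translation":[-22.3,22.3,0],"roll":0}
    - {"translation":[-22.3,22.3,0],"roll":0}
    - {"translation":[-22.3,22.3,0],"roll":0}
    - {"translation":[-22.3,22.3,0],"roll":0}
    - {"translation":[-22.3,22.3,0],"roll":0}
    - {"translation":[-22.3,22.3,0],"roll":0}
    - {"translation":[-22.3,22.3,0],"roll":0}
    - {"translation":[-22.3,22.3,0],"roll":0}
    - {"translation":[-22.3,22.3,0],"roll":0}
    - {"translation":[-11.4,11.2,0],"roll":0}
    - {"translation":[0,0,20],"roll":0}
    - {"translation":[0,0,35],"roll":0}
    - {"translation":[0,0,35],"roll":0}
    - {"translation":[0,0,25],"roll":0}
    - {"translation":[0,0,12],"roll":0}
    - {"translation":[0,0,3],"roll":0}
    - {"translation":[0,0,0],"roll":0}
    - {"translation":[0,0,0],"roll":0}

```text
time: 34.42
tool_pos: [0.5882, 0.0016, 0.0599]
tool_rot: [3.142, -0.0, -3.017]
contact_force: [-0.2, -0.0, -2.6]
opening: 0.0593
grip_force: 35.0
```

Run:
```python
from h import *
print(mv([.5893,.0007,.0422],np.pi+.125))
```

```text
(array([-1. , -1. , 17.7]), -0.001)
```

Call:
step_arm:
  commands:
    - {"translation":[-1,-1,7],"roll":0}
    - {"translation":[0,0,4],"roll":0}
    - {"translation":[0,0,3],"roll":0}
    - {"translation":[0,0,2],"roll":0}
    - {"translation":[0,0,1],"roll":0}
    - {"translation":[0,0,0.5],"roll":0}
    - {"translation":[0,0,0],"roll":0}

```text
time: 35.0
tool_pos: [0.5893, 0.0008, 0.0426]
tool_rot: [3.142, 0.0, -3.017]
contact_force: [0.2, 0.6, -2.7]
opening: 0.0592
grip_force: 35.0
```

Call:
step_arm:
  commands:
    - {"translation":[0,0,1],"roll":0}
    - {"translation":[0,0,1],"roll":0}
    - {"translation":[0,0,0],"roll":0}
    - {"translation":[0,0,0],"roll":0}

```text
time: 35.33
tool_pos: [0.5898, 0.0009, 0.0425]
tool_rot: [-3.141, 0.002, -3.017]
contact_force: [-3.4, 0.9, 10.0]
opening: 0.0593
grip_force: 35.0
```

Call:
step_arm:
  commands:
    - {"translation":[0,0,0],"roll":0}
    - {"translation":[0,0,0],"roll":0}
    - {"translation":[0,0,0],"roll":0}
    - {"translation":[0,0,0],"roll":0}
    - {"translation":[0,0,-20],"roll":0}
    - {"translation":[0,0,-40],"roll":0}
    - {"translation":[0,0,-40],"roll":0}
    - {"translation":[0,0,-40],"roll":0}
    - {"translation":[20.4,-31.7,0],"roll":0}
    - {"translation":[20.4,-31.7,0],"roll":0}
    - {"translation":[20.4,-31.7,0],"roll":0}
    - {"translation":[20.4,-31.7,0],"roll":0}
    - {"translation":[20.4,-31.7,0],"roll":0}
    - {"translation":[20.4,-31.7,0],"roll":0}
    - {"translation":[20.4,-31.7,0],"roll":0}
    - {"translation":[20.4,-31.7,0],"roll":0}
    - {"translation":[0,0,0],"roll":0}
    - {"translation":[0,0,0],"roll":0}
    - {"translation":[0,0,0],"roll":0}
  fingers: 0.92

```text
time: 36.92
tool_pos: [0.4587, -0.2708, 0.1802]
tool_rot: [3.141, 0.0, -3.018]
contact_force: [0.4, -0.1, 0.2]
opening: 0.0846
grip_force: 0.0
```

Run:
```python
from h import *
print(mv([.4592,-.2711,.0505],np.pi+.125))
```

```text
(array([ -0.5,  -0.4, 129.7]), -0.002)
```

Call:
step_arm:
  commands:
    - {"translation":[-0.5,-0.4,35],"roll":0}
    - {"translation":[0,0,35],"roll":0}
    - {"translation":[0,0,30],"roll":0}
    - {"translation":[0,0,15],"roll":0}
    - {"translation":[0,0,10],"roll":0}
    - {"translation":[0,0,5],"roll":0}
    - {"translation":[0,0,0],"roll":0}
    - {"translation":[0,0,0],"roll":0}

```text
time: 37.58
tool_pos: [0.46, -0.2713, 0.0512]
tool_rot: [-3.141, 0.001, -3.016]
contact_force: [0.4, 0.1, -0.2]
opening: 0.0841
grip_force: 0.0
```

Call:
step_arm:
  commands:
    - {"translation":[0,0,0],"roll":0}
    - {"translation":[0,0,0],"roll":0}
    - {"translation":[0,0,0],"roll":0}
    - {"translation":[0,0,0],"roll":0}
    - {"translation":[0,0,0],"roll":0}
    - {"translation":[0,0,0],"roll":0}
  fingers: 0.45
  grip_force: 35

```text
time: 38.08
tool_pos: [0.4593, -0.2715, 0.0509]
tool_rot: [-3.141, 0.001, -3.018]
contact_force: [-1.5, 1.6, 5.2]
opening: 0.0606
grip_force: 35.0
```

Call:
step_arm:
  commands:
    - {"translation":[0,0,-5],"roll":0}
    - {"translation":[0,0,-10],"roll":0}
    - {"translation":[0,0,-25],"roll":0}
    - {"translation":[0,0,-35],"roll":0}
    - {"translation":[0,0,-35],"roll":0}
    - {"translation":[0,0,-25],"roll":0}
    - {"translation":[0,0,-5],"roll":0}
    - {"translation":[0,0,0],"roll":0}

```text
time: 38.75
tool_pos: [0.4598, -0.2719, 0.1924]
tool_rot: [-3.139, 0.003, -3.017]
contact_force: [-0.1, -0.4, -1.9]
opening: 0.0603
grip_force: 35.0
```

Run:
```python
from h import *
print(mv([.659,-.0563,.07],np.pi+.125))
```

```text
(array([-224.4,  189.3,  122.4]), -0.001)
```

Call:
step_arm:
  commands:
    - {"translation":[-11,9.6,0],"roll":0}
    - {"translation":[-22.5,18.9,0],"roll":0}
    - {"translation":[-22.5,18.9,0],"roll":0}
    - {"translation":[-22.5,18.9,0],"roll":0}
    - {"translation":[-22.5,18.9,0],"roll":0}
    - {"translation":[-22.5,18.9,0],"roll":0}
    - {"translation":[-22.5,18.9,0],"roll":0}
    - {"translation":[-22.5,18.9,0],"roll":0}
    - {"translation":[-22.5,18.9,0],"roll":0}
    - {"translation":[-22.5,18.9,0],"roll":0}
    - {"translation":[-11,9.6,0],"roll":0}
    - {"translation":[0,0,0],"roll":0}
    - {"translation":[0,0,0],"roll":0}
    - {"translation":[0,0,20],"roll":0}
    - {"translation":[0,0,35],"roll":0}
    - {"translation":[0,0,35],"roll":0}
    - {"translation":[0,0,20],"roll":0}
    - {"translation":[0,0,10],"roll":0}
    - {"translation":[0,0,0],"roll":0}
    - {"translation":[0,0,0],"roll":0}

```text
time: 40.42
tool_pos: [0.6584, -0.0565, 0.0707]
tool_rot: [-3.142, -0.0, -3.018]
contact_force: [0.0, 0.1, -1.5]
opening: 0.0605
grip_force: 35.0
```

Run:
```python
from h import *
print(mv([.659,-.0563,.0527],np.pi+.125))
```

```text
(array([-0.6,  0.2, 18. ]), -0.002)
```

Call:
step_arm:
  commands:
    - {"translation":[-0.6,0.2,7],"roll":0}
    - {"translation":[0,0,4],"roll":0}
    - {"translation":[0,0,3],"roll":0}
    - {"translation":[0,0,2],"roll":0}
    - {"translation":[0,0,1.5],"roll":0}
    - {"translation":[0,0,1],"roll":0}
    - {"translation":[0,0,0],"roll":0}
    - {"translation":[0,0,0],"roll":0}

```text
time: 41.08
tool_pos: [0.6592, -0.0554, 0.053]
tool_rot: [-3.141, 0.001, -3.017]
contact_force: [-3.5, -0.0, 5.2]
opening: 0.0607
grip_force: 35.0
```

Call:
step_arm:
  commands:
    - {"translation":[0,0,0],"roll":0}
    - {"translation":[0,0,0],"roll":0}
    - {"translation":[0,0,0],"roll":0}
    - {"translation":[0,0,0],"roll":0}
    - {"translation":[0,0,-20],"roll":0}
    - {"translation":[0,0,-40],"roll":0}
    - {"translation":[0,0,-40],"roll":0}
    - {"translation":[0,0,-40],"roll":0}
    - {"translation":[20.1,-28.5,0],"roll":0}
    - {"translation":[20.1,-28.5,0],"roll":0}
    - {"translation":[20.1,-28.5,0],"roll":0}
    - {"translation":[20.1,-28.5,0],"roll":0}
    - {"translation":[20.1,-28.5,0],"roll":0}
    - {"translation":[20.1,-28.5,0],"roll":0}
    - {"translation":[20.1,-28.5,0],"roll":0}
    - {"translation":[0,0,0],"roll":0}
    - {"translation":[0,0,0],"roll":0}
    - {"translation":[0,0,0],"roll":0}
  fingers: 0.85

```text
time: 42.58
tool_pos: [0.5443, -0.2706, 0.1918]
tool_rot: [3.141, 0.0, -3.018]
contact_force: [-0.4, -0.3, -0.8]
opening: 0.0781
grip_force: 0.0
```

Run:
```python
from h import *
print(mv([.5443,-.2709,.0590],np.pi+.125))
```

```text
(array([ 1.000e-01, -3.000e-01,  1.328e+02]), -0.001)
```

Call:
step_arm:
  commands:
    - {"translation":[0,-0.3,35],"roll":0}
    - {"translation":[0,0,35],"roll":0}
    - {"translation":[0,0,30],"roll":0}
    - {"translation":[0,0,18],"roll":0}
    - {"translation":[0,0,10],"roll":0}
    - {"translation":[0,0,4.5],"roll":0}
    - {"translation":[0,0,0],"roll":0}
    - {"translation":[0,0,0],"roll":0}

```text
time: 43.25
tool_pos: [0.5452, -0.2711, 0.0606]
tool_rot: [-3.14, 0.002, -3.017]
contact_force: [0.4, 0.2, 0.4]
opening: 0.0781
grip_force: 0.0
```

Call:
step_arm:
  commands:
    - {"translation":[0,0,0],"roll":0}
    - {"translation":[0,0,0],"roll":0}
    - {"translation":[0,0,0],"roll":0}
    - {"translation":[0,0,0],"roll":0}
    - {"translation":[0,0,0],"roll":0}
    - {"translation":[0,0,0],"roll":0}
  fingers: 0.4
  grip_force: 30

```text
time: 43.75
tool_pos: [0.5444, -0.2712, 0.06]
tool_rot: [-3.141, 0.001, -3.017]
contact_force: [-0.9, 1.1, 3.2]
opening: 0.0531
grip_force: 30.0
```

Call:
step_arm:
  commands:
    - {"translation":[0,0,-5],"roll":0}
    - {"translation":[0,0,-10],"roll":0}
    - {"translation":[0,0,-25],"roll":0}
    - {"translation":[0,0,-35],"roll":0}
    - {"translation":[0,0,-35],"roll":0}
    - {"translation":[0,0,-25],"roll":0}
    - {"translation":[0,0,-5],"roll":0}
    - {"translation":[0,0,0],"roll":0}

```text
time: 44.42
tool_pos: [0.545, -0.2717, 0.2018]
tool_rot: [-3.139, 0.004, -3.017]
contact_force: [-0.6, 0.0, -1.2]
opening: 0.0531
grip_force: 30.0
```

Run:
```python
from h import *
print(mv([.6425,.074,.08],np.pi+.125))
```

```text
(array([-139.6,  331. ,  121.8]), -0.001)
```

Call:
step_arm:
  commands:
    - {"translation":[-5.6,12.5,0],"roll":0}
    - {"translation":[-10.7,25.5,0],"roll":0}
    - {"translation":[-10.7,25.5,0],"roll":0}
    - {"translation":[-10.7,25.5,0],"roll":0}
    - {"translation":[-10.7,25.5,0],"roll":0}
    - {"translation":[-10.7,25.5,0],"roll":0}
    - {"translation":[-10.7,25.5,0],"roll":0}
    - {"translation":[-10.7,25.5,0],"roll":0}
    - {"translation":[-10.7,25.5,0],"roll":0}
    - {"translation":[-10.7,25.5,0],"roll":0}
    - {"translation":[-10.7,25.5,0],"roll":0}
    - {"translation":[-10.7,25.5,0],"roll":0}
    - {"translation":[-10.7,25.5,0],"roll":0}
    - {"translation":[-5.6,12.5,0],"roll":0}
    - {"translation":[0,0,0],"roll":0}
    - {"translation":[0,0,0],"roll":0}

```text
time: 45.75
tool_pos: [0.6409, 0.0752, 0.1976]
tool_rot: [-3.142, -0.003, -3.016]
contact_force: [-0.4, 0.4, -1.7]
opening: 0.053
grip_force: 30.0
```

Call:
step_arm:
  commands:
    - {"translation":[0,0,20],"roll":0}
    - {"translation":[0,0,35],"roll":0}
    - {"translation":[0,0,35],"roll":0}
    - {"translation":[0,0,20],"roll":0}
    - {"translation":[0,0,10],"roll":0}
    - {"translation":[0,0,0],"roll":0}
    - {"translation":[0,0,0],"roll":0}

```text
time: 46.33
tool_pos: [0.642, 0.0736, 0.0799]
tool_rot: [-3.141, 0.0, -3.018]
contact_force: [-0.0, -0.0, -0.1]
opening: 0.0531
grip_force: 30.0
```

Run:
```python
from h import *
print(mv([.6425,.074,.0615],np.pi+.125))
```

```text
(array([-0.5,  0.3, 18.4]), -0.002)
```

Call:
step_arm:
  commands:
    - {"translation":[-0.5,0.3,7],"roll":0}
    - {"translation":[0,0,4],"roll":0}
    - {"translation":[0,0,3],"roll":0}
    - {"translation":[0,0,2],"roll":0}
    - {"translation":[0,0,1.5],"roll":0}
    - {"translation":[0,0,1],"roll":0}
    - {"translation":[0,0,0],"roll":0}
    - {"translation":[0,0,0],"roll":0}

```text
time: 47.0
tool_pos: [0.6425, 0.0751, 0.062]
tool_rot: [-3.141, 0.001, -3.017]
contact_force: [-1.9, -0.2, 6.4]
opening: 0.0528
grip_force: 30.0
```

Call:
step_arm:
  commands:
    - {"translation":[0,0,0],"roll":0}
    - {"translation":[0,0,0],"roll":0}
    - {"translation":[0,0,0],"roll":0}
    - {"translation":[0,0,0],"roll":0}
    - {"translation":[0,0,-20],"roll":0}
    - {"translation":[0,0,-40],"roll":0}
    - {"translation":[0,0,-40],"roll":0}
    - {"translation":[0,0,-40],"roll":0}
    - {"translation":[0,0,-40],"roll":0}
    - {"translation":[30,-15,-20],"roll":0}
    - {"translation":[30,-15,-20],"roll":0}
    - {"translation":[30,-15,-20],"roll":0}
    - {"translation":[30,-15,0],"roll":0}
    - {"translation":[0,0,0],"roll":0}
    - {"translation":[0,0,0],"roll":0}
    - {"translation":[0,0,0],"roll":0}
  fingers: 0.85

```text
time: 48.33
tool_pos: [0.531, 0.0006, 0.301]
tool_rot: [3.141, 0.001, -3.018]
contact_force: [0.0, 0.3, -1.2]
opening: 0.078
grip_force: 0.0
```

Run:
```python
from ov import *
s=read_camera("scene")
a=cv2.resize(s[165:315,205:445,::-1].copy(),None,fx=3,fy=3);draw(a,get_calibration("scene"),np.array([.627,.0055]),.125,3,(205,165))
for n in ["bottle_mid","lamp_mid","jar_mid","block_mid"]:print(n,[(np.round(d["at"],3).tolist(),round(d["confidence"],2)) for d in search_frame("scene",n)][:2])
cv2.imwrite("pics/fin.png",a);o=observe();print(o["qvel"],o["contact_force"])
```

```text
bottle_mid [([0.66, 0.073, 0.078], 0.73)]
lamp_mid [([0.674, -0.063, 0.076], 0.72)]
jar_mid [([0.678, 0.182, 0.06], 0.87), ([0.562, 0.063, 0.017], 0.68)]
block_mid [([0.518, 0.275, 0.032], 0.75)]
[-0.00143499 -0.00341148  0.00481884 -0.0019617  -0.00120125 -0.00017708] [ 0.3137856  -0.14794651  0.08665084]
```

View pics/fin.png

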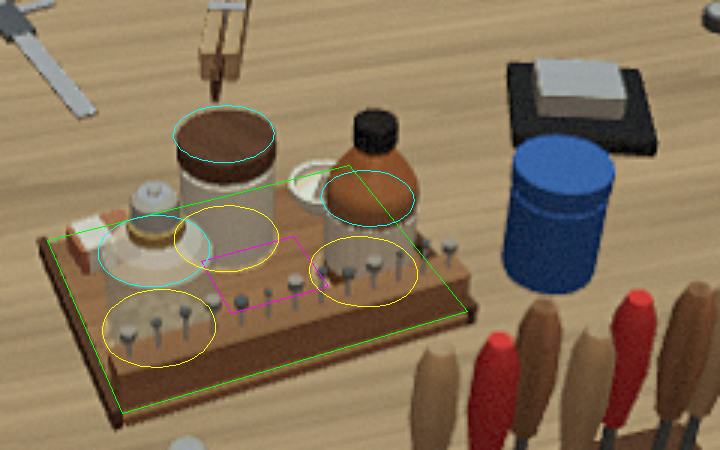

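All three stand upright on their own corks (jar lid ~(225,145), lamp ~(155,240), bottle ~(372,220)). The block is on the pad at (580,88), and the dish and bar are in place.

```bash
python3 -c "
from cell import hand_in
print(hand_in())"
```

```text
the job is handed in; nothing more can be done
None
```

I handed the job in at about 48 s of the 133 s allowed, with no verdict returned. The block lies flat and square about 3 mm from the pad's centre. The bottle, lamp and jar stand upright on their own corks, and the dish and bar look undisturbed.

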